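# Third hand: press the sink bracket against the bowl for the fitter

## Task

Pick up the steel sink bracket with the square-tube socket, stand it on the plywood with its upright plate flat against the near wall of the upturned half bowl, centred on the line scribed there, and press it with a steady 10 newtons or so, which moves the bowl back some 8 mm on its rubber buffers (never as far as 16 mm). Touch the bowl only with the bracket and leave the plain angle strip, the tub, the bottle and the jar where they are. Hold the push steadily for a few seconds and finish while still holding and pressing, without letting go, so that the fitter can rivet it.

Things in the scene. Friction and masses are not known exactly. Their poses are not given: they have to be found in the camera images.
- bracket_mid (a point): Bracket, bare steel, 0.25 to 0.5 kg, standing on its foot left or right of the board. Point: centre of its upright 24 x 24 mm square tube (grasp from above across its y faces), 31 mm above the foot's underside, 31 mm below the tube's top. Foot 130 mm (y), 4 mm thick, from 24 mm behind the point to 36 mm before it. Axes: +x towards the front face that goes on the bowl, y along the plates, z up.
- bracket_front (a point): Middle of the lower edge of the bracket's flat front face, level with the foot's underside, 36 mm ahead (+x) of the tube's centre; axes as bracket_mid. The upright plate there is 130 mm long (y), 50 mm high and 4 mm thick; 20 mm lie free between it and the tube.
- bowl_face (a point): Shallow steel half bowl upside down on the plywood: 160 (x) x 280 (y) x 55 mm high, solid to the touch. Point: middle of the bottom edge of its flat near wall, on the scribed line, 18 mm above the worktop (the plywood's top); moves with the bowl. Axes: +x level into the wall (push direction), y along it, z up. Bare plywood before the wall: 130 mm deep, 160 mm to either side of the point.
- bowl (a joint): How far the bowl has been pushed back (along its +x) on its rubber buffers, in m: 0 untouched, 25 mm at most. It springs back: 1.2 N of push for each mm, so 8.3 mm at 10 N. Damped, no friction.
- angle_mid (a point): Bystander: a plain steel angle strip, 40 x 120 mm and 36 mm high, with no square tube, on the side of the board where the bracket is not; point 18 mm above the worktop. Leave it.
- tub: Bystander: small white open tub for rivets, 40 mm across and 35 mm high, standing on the plywood near its front left corner, 120 to 130 mm to the left (+y of the bowl) of the centre line and 65 to 75 mm before the wall. Origin: centre of its underside.
- sealant: Bystander: upright grey sealant bottle, 48 mm across and 170 mm high, left of the bowl about level with it. Origin: centre of its underside.
- jar: Bystander: glass jar with a steel lid, 70 mm across and 100 mm high, right of the bowl about level with it. Origin: centre of its underside.
Mind the look-alikes: they are no part of the job. What is shaped like the part that bears bracket_mid but green or yellow is not meant.

How it is judged (in metres and radians):
On the way, in this order (a step that is already met when the one before it is completed fails the run):
1. the bracket is picked up off the worktop in the fingers, its foot at least 25 mm above it (height (world z) of bracket_mid above 0.056 m and contact force between the fingers and bracket above 2 N), for 0.2 s.
2. the bracket stands on the board, flush and centred against the bowl's near wall, pressed steadily with 6 to 14.5 N for 2 s (contact force between bracket and bowl between 6 and 14.5 N and value of joint bowl between 0.004 and 0.013 m and velocity of joint bowl between -0.006 and 0.006 m/s and angle between the x axis of bracket_mid and the x axis of bowl_face, either way round below 0.04 rad and angle between bracket_mid's own z axis and vertical below 0.07 rad and x of bracket_mid in the frame of bowl_face between -0.04 and -0.03 m and y of bracket_mid in the frame of bowl_face between -0.015 and 0.015 m and z of bracket_mid in the frame of bowl_face between 0.025 and 0.038 m and contact force between the fingers and bracket above 3 N and contact force between each of the arm, the fingers and bowl below 0.5 N), for 2 s.
At the end, for the whole second after the job is handed in: Fingers still press the bracket on the bowl with 6 to 14.5 N (bowl 4 to 13 mm back, under 6 mm/s): upright within 0.07 rad, parallel to the wall within 0.04 rad, face on the wall, centred within 15 mm, foot within 7 mm of the plywood; robot not touching the bowl (all of step 2); the arm keeps its last pose, push and grip.
It fails at once if the bowl is pushed back more than 16 mm (about 19 N: too hard) (value of joint bowl above 0.016 m).
It fails at once if a bystander is moved more than 30 mm (distance of any of angle_mid, tub, sealant, jar from where it was at the start of the episode above 0.03 m).
It also fails if it takes over 50 s, if anything falls off the work surface, if the arm or the gripper's body presses on something with over 40 N, if the wrist force passes 120 N, or if a joint passes its speed limit or range.

## Robot

A 6-joint arm with a two-finger parallel gripper is mounted at the origin on the work surface. World frame = base frame: x ahead of the robot, y to its left, z up, the work surface at z = 0. Lengths are in mm, angles in rad, forces in N, time in s.
With the tool pointing down it reaches from about 300 to 775 mm from the base axis. Payload 14.6 kg.
Tool frame: the origin (TCP) lies at the very end of the fingers, on their centre line; the grasp point (between the pads) lies 19 mm behind it (manip.hold_point_z is the distance from the TCP to the grasp point, in mm); z points along the fingers, y is the direction in which the jaws open and shut (so a half turn about z gives the same grasp; the last joint's range is limited). The gripper opens to 94 mm and grips with 3 to 60 N. Pads are 16 mm wide; open, the fingers measure 119 mm over their backs; the gripper's body (75 mm by 177 mm) begins 78 mm behind the grasp point.
Start: joints at [-1.228, 0.3, 1.521, -0, 1.321, -0.067], TCP at [219.126, -504.453, 205.446] pointing down, gripper open.
Joint ranges: [-3.03, 3.03], [-0.79, 2.21], [0.23, 2.52], [-1.04, 4.18], [0, 3.07], [-2.55, 2.55]. Speed limits (rad/s): [2.22, 2.22, 2.57, 3.14, 3.14, 3.14].

## Interface

Orientations are given as a rotation vector (axis times angle).
In Python, from plant import manip, optics, sign_off gives the robot as it stands. The module is installed in compiled form; this text tells all that it offers.
- The arm moves only by the shell command python3 -m pendant 'ROWS' [FORCE]. ROWS is JSON, a list of rows, each a list of 7 numbers: the shift along the tool's x, y, z as a fraction of full scale, then the turn, a rotation vector about the tool's x, y, z as a fraction of full scale, then the opening, from 0 (shut) to 1 (fully open). A call has exactly 8 rows; each row shifts and turns the commanded pose from where the row before left it, along the tool's axes as they then stand; what a row does not reach is not made up. Full scale, the value 1, is 0.25 m for a shift and pi/2 rad for a turn. A row lasts 1/12 s, in which the tool goes at most 41.7 mm and 7.16 degrees, less where a joint would pass 70% of its speed; a pose out of reach is approached as far as the arm can. A call with a number of a shift or a turn outside -1 to 1 is refused whole. A call with a gripper value outside its range is refused whole. The fingers move at their own pace and stop on an object; FORCE is the grip in N (left out, the last holds). Time passes only in rows, so rows that do not move let the fingers close, or fill a call up. It gives the time, the measured TCP pose, the force and the opening at its end, in the units of the state.
- manip.sense(): the state, without advancing time (a new reading comes with each control period).
- optics.capture(name): name is "side" or "top"; returns a dict with "pixels" (480x640x3 uint8, red, green, blue), "range_z" (480x640 float32, mm along the optical axis (not along the pixel's ray), 0 where there is no reading), "camera_matrix" (3x3 intrinsics, pixels), "D" ([k1, k2, p1, p2, k3] as OpenCV has them; the pictures are not rectified), "camera_from_world" (4x4, takes a point from world to camera coordinates). Camera axes: x right, y down, z forward; pixel columns grow to the right and rows downward; lengths in mm; the calibration is good to about 2 mm. A picture is of the moment at which its call begins.
- sign_off(): hands the job in, once; it reports no verdict.
The state is a dict: "time": time; "q": joint angles; "dq": joint speeds; "joint_efforts": joint torques, N m; "position": TCP position; "tcp_rot": TCP orientation; "contact_force": force on the tool from outside, world axes, zero at the start; "ft_torque": the same for the moment, N m; "grip_width": finger opening in mm.
Only numpy, scipy, OpenCV 4.12 (cv2) and the standard library are available. Lean on these libraries where they do the work, as an engineer would, in place of code of your own. Each camera call takes 0.05 s, during which the arm holds its last target. There are 200 camera calls.

## Working session

There is one attempt and no reset: what is moved stays moved. The work goes in short steps, Python scripts to look and compute and a shell command to move; the robot and the scene stay as the last step left them, time stands still between calls to the robot, and variables do not carry over. Pictures are saved under pics/ and viewed, about 8 in all and at most 12, crops included, and the job is handed in when it is done.

```bash
mkdir -p pics; cat > h.py <<'E'
import numpy as np, cv2
from plant import manip, optics, sign_off
from scipy.spatial.transform import Rotation as R
def cap(n):
    c=optics.capture(n); return c
def pts(c):
    K=np.array(c["camera_matrix"],float);D=np.array(c["D"],float);T=np.array(c["camera_from_world"],float)
    h,w=c["range_z"].shape
    u,v=np.meshgrid(np.arange(w),np.arange(h))
    n=cv2.undistortPoints(np.stack([u,v],-1).reshape(-1,1,2).astype(np.float32),K,D).reshape(h,w,2)
    z=c["range_z"]; P=np.dstack([n[...,0]*z,n[...,1]*z,z])
    W=(P-T[:3,3])@T[:3,:3]
    W[z==0]=np.nan
    return W
def save(c,f,crop=None,s=1):
    im=c["pixels"][...,::-1]
    if crop: im=im[crop[1]:crop[3],crop[0]:crop[2]]
    cv2.imwrite("pics/"+f,cv2.resize(im,None,fx=s,fy=s,interpolation=cv2.INTER_CUBIC))
E
python3 - <<'E'
from h import *
for n in("top","side"):
    c=cap(n);save(c,n+"0.png");np.savez(n+"0.npz",W=pts(c))
    T=np.array(c["camera_from_world"]);print(n,(-T[:3,:3].T@T[:3,3]).round(),T[2,:3].round(2))
print(manip.sense(),manip.hold_point_z)
E
```

```text
top [ 303.   81. 1354.] [ 0.13 -0.   -0.99]
side [ 135. 1005.  919.] [ 0.27 -0.71 -0.65]
{'time': 0.1, 'q': array([-1.22762078e+00,  3.00411011e-01,  1.52148395e+00,  3.33556130e-06,
        1.32069836e+00, -6.65843512e-02]), 'dq': array([-0.00134972, -0.00114937, -0.00072984,  0.00027235,  0.00020431,
        0.00012757]), 'joint_efforts': array([ 4.05109429e-03, -5.32631207e+01, -3.53281975e+01,  7.10032973e-02,
        2.34478764e-02, -1.05652928e-04]), 'position': array([ 219.04554275, -504.2580344 ,  204.96037778]), 'tcp_rot': array([-3.07491699e+00, -6.38952825e-01,  2.11593150e-04]), 'contact_force': array([ 0.43752002, -0.78951528, -0.23332035]), 'ft_torque': array([0.02039068, 0.01600887, 0.03429435]), 'grip_width': 93.74033120539708} 18.8
```

View pics/top0.png

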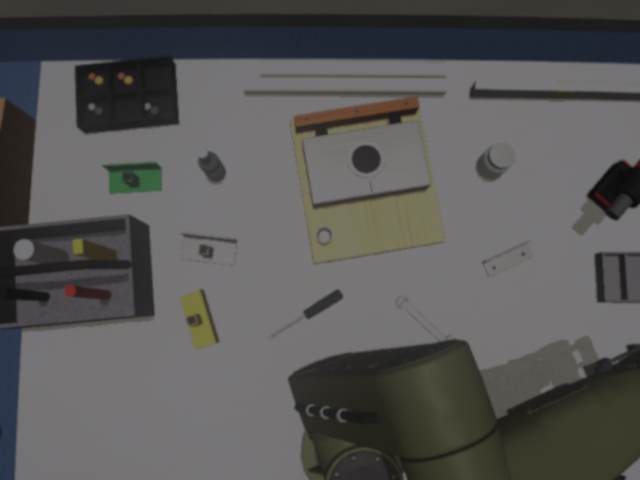

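View pics/side0.png

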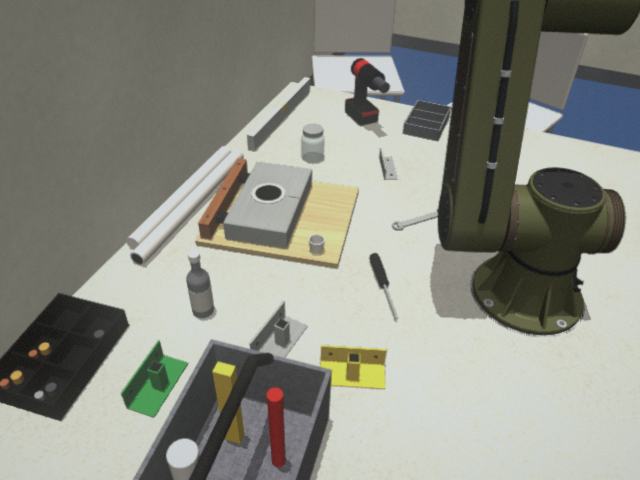

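Candidates (top view): the bare steel bracket with a tube is at (208,250). The green look-alike is at (134,180), the yellow one at (198,320), and the plain angle strip with no tube at (508,258). I choose (208,250) and will check it in one crop while measuring.

```bash
cat > m.py <<'E'
from h import *
W=np.load("top0.npz")["W"]
def box(u0,v0,u1,v1): return W[v0:v1,u0:u1].reshape(-1,3)
b=box(172,226,246,274); b=b[np.isfinite(b[:,0])]
print("table z",np.nanmedian(b[:,2]))
def rect(p,name):
    (c,s,a)=cv2.minAreaRect(p[:,:2].astype(np.float32)); print(name,len(p),np.round(c,1),np.round(s,1),round(a,2),"z",np.percentile(p[:,2],[5,50,95]).round(1))
    print(cv2.boxPoints(((c),s,a)).round(1).tolist())
rect(b[b[:,2]>54],"tube>54")
rect(b[(b[:,2]>40)],"plate+tube>40")
m=b[(b[:,2]>38)&(b[:,2]<54)];rect(m,"plate top")
bw=box(295,115,435,212); bw=bw[np.isfinite(bw[:,0])];rect(bw[bw[:,2]>60],"bowl")
ply=box(290,100,450,268);ply=ply[(ply[:,2]>10)&(ply[:,2]<30)];rect(ply,"ply")
t=box(312,224,336,248);rect(t[t[:,2]>40],"tub")
for n,x in(("line",(372,188)),("line low",(371,194)),("toolbox",(140,260)),("toolbox2",(132,220)),("seal",(206,156)),("drv",(325,303))):print(n,W[x[1],x[0]].round(1))
E
python3 m.py
python3 - <<'E'
import cv2,numpy as np
im=cv2.imread("pics/top0.png");s=cv2.imread("pics/side0.png")
a=cv2.resize(im[220:280,165:255],(600,400),interpolation=2)
b=cv2.resize(im[170:210,335:425],(600,267),interpolation=2)
c=np.vstack([a,b]);cv2.imwrite("pics/crop1.png",cv2.resize(c,(540,600)))
E
```

```text
table z 1.4862833519109666
tube>54 120 [470.5 341.2] [73.  46.8] 83.32 z [55.  61.8 66. ]
[[443.0, 307.70001220703125], [489.5, 302.29998779296875], [498.0, 374.79998779296875], [451.5, 380.20001220703125]]
plate+tube>40 252 [471.6 346.1] [126.8  48.6] 83.43 z [42.1 53.2 64.9]
[[440.20001220703125, 285.8999938964844], [488.5, 280.3999938964844], [503.0, 406.29998779296875], [454.70001220703125, 411.8999938964844]]
plate top 142 [471.6 346.2] [127.   48.6] 83.43 z [39.7 48.5 52.8]
[[440.20001220703125, 285.8999938964844], [488.5, 280.3999938964844], [503.0, 406.5], [454.70001220703125, 412.1000061035156]]
bowl 8620 [694.  -18.3] [220.3 291.3] 9.51 z [66.9 72.6 77.3]
[[561.2000122070312, 107.19999694824219], [609.4000244140625, -180.1999969482422], [826.7000122070312, -143.8000030517578], [778.5, 143.60000610351562]]
ply 8846 [638.1 -44.3] [360.6 344.7] 9.67 z [13.2 17.7 22.7]
[[431.3999938964844, 95.30000305175781], [489.29998779296875, -244.5], [844.7999877929688, -183.89999389648438], [786.9000244140625, 155.89999389648438]]
tub 90 [496.8  70.3] [38.1 37.9] 28.36 z [41.3 52.  56.7]
[[471.0, 77.9000015258789], [489.0, 44.599998474121094], [522.5, 62.70000076293945], [504.5, 96.0]]
line [602.2 -40.4  71.5]
line low [587.7 -37.8  72.9]
toolbox [431.9 486.4  86.5]
toolbox2 [516.9 495.8 125.2]
seal [nan nan nan]
drv [338.2  67.7  27.9]
```

View pics/crop1.png

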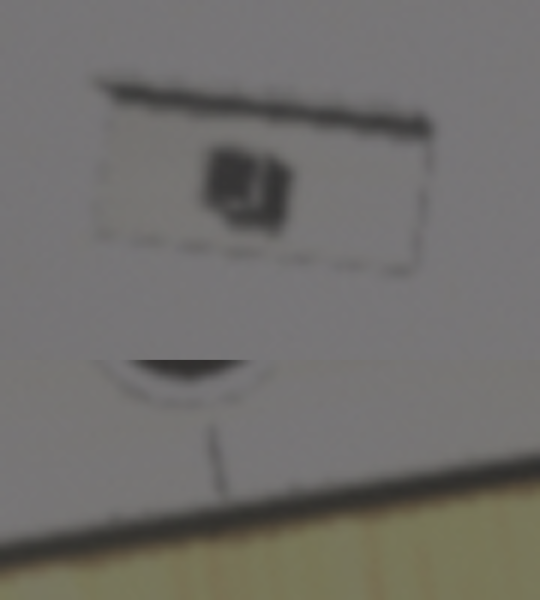

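The crop shows bare steel with a square tube at about px (207,251). The upright plate is on the far (+x) side at rows 234–240, and the foot's rear edge runs (182,259)–(234,265). The bowl wall's bottom edge runs (335,204)–(425,189), and the scribed line reaches the top edge at (372.7,192.8). Next I'll fit these by ray-plane intersection and overlay the model.

```bash
cat >> h.py <<'E'
def ray(c,uv,z):
    K=np.array(c["camera_matrix"],float);D=np.array(c["D"],float);T=np.array(c["camera_from_world"],float)
    n=cv2.undistortPoints(np.float64(uv).reshape(-1,1,2),K,D).reshape(-1,2)
    d=np.c_[n,np.ones(len(n))]@T[:3,:3]; o=-T[:3,:3].T@T[:3,3]
    return o+d*((np.asarray(z)-o[2])/d[:,2])[:,None]
def proj(c,P):
    T=np.array(c["camera_from_world"],float)
    return cv2.projectPoints(np.float64(P),cv2.Rodrigues(T[:3,:3])[0],T[:3,3],np.array(c["camera_matrix"],float),np.array(c["D"],float))[0].reshape(-1,2)
def bracket(x,y,yaw,z0=0):
    L=[[(-24,-65,0),(-24,65,0)],[(-24,-65,0),(36,-65,0)],[(-24,65,0),(36,65,0)],[(36,-65,50),(36,65,50)],[(32,-65,50),(32,65,50)]]
    for h in(62,4):
        q=[(-12,-12,h),(12,-12,h),(12,12,h),(-12,12,h)];L+=[[q[i],q[(i+1)%4]] for i in range(4)]
    L=np.array(L,float).reshape(-1,3);L=R.from_euler('z',yaw).apply(L)+[x,y,z0];return L.reshape(-1,2,3)
def overlay(c,segs,f,crop,s):
    u0,v0,u1,v1=crop;im=cv2.convertScaleAbs(c["pixels"][...,::-1][v0:v1,u0:u1],alpha=1.7)
    im=cv2.resize(im,None,fx=s,fy=s,interpolation=cv2.INTER_CUBIC)
    for g in segs:
        p=((proj(c,g)-[u0,v0]+.5)*s).astype(int);cv2.line(im,tuple(map(int,p[0])),tuple(map(int,p[1])),(0,0,255),1)
    cv2.imwrite("pics/"+f,im)
E
cat > m2.py <<'E'
from h import *
c=cap("top")
a=ray(c,[(181.7,259.2),(233.8,265.3),(181.2,233.3),(236.7,240)],[2,2,50,50]);print(a.round(1))
b=ray(c,[(335,204.2),(425,189.2),(372.7,192.8),(370.2,181.3)],[18,18,73,73]);print(b.round(1))
e=a[0]-a[1];yaw=np.arctan2(-e[0],e[1]);print("yaw foot",yaw); e=a[2]-a[3];print("yaw plate",np.arctan2(-e[0],e[1]))
ctr=(a[0]+a[1])/2+24*np.array([np.cos(yaw),np.sin(yaw),0]);print("centre",ctr)
e=b[0]-b[1];yb=np.arctan2(-e[0],e[1]);print("bowl yaw",yb)
n=np.array([np.cos(yb),np.sin(yb)]);print("wall dist",b[:3,:2]@n,"lat",b[:,:2]@[-n[1],n[0]])
w=(b[0,:2]+b[1,:2])@n/2;l=b[2,:2]@[-n[1],n[0]];F=w*n+l*np.array([-n[1],n[0]]);print("bowl_face",F)
S=list(bracket(ctr[0],ctr[1],yaw))
overlay(c,S,"ov1.png",(165,220,255,280),6)
l=np.array([-n[1],n[0]])
B=[np.array([[*(F+l*s),18],[*(F-l*s),18]]) for s in(140,)]+[np.array([[*(F+l*140),73],[*(F-l*140),73]]),np.array([[*F,18],[*F,73]]),np.array([[*F,73],[*(F+n*35),73]])]
overlay(c,B,"ov2.png",(295,165,435,220),4)
i=[cv2.imread("pics/ov%d.png"%k) for k in(1,2)];o=np.zeros((580,560,3),np.uint8);o[:360,:540]=i[0];o[360:580,:560]=i[1];cv2.imwrite("pics/ov.png",o)
E
python3 m2.py
```

```text
[[442.7 412.3   2. ]
 [428.4 286.2   2. ]
 [498.5 403.7  50. ]
 [483.  273.4  50. ]]
[[ 574.6   43.8   18. ]
 [ 612.3 -173.7   18. ]
 [ 590.6  -41.8   73. ]
 [ 617.7  -36.3   73. ]]
yaw foot -0.1135230443744805
yaw plate -0.11870182372005463
centre [459.3812355  346.51982807   2.        ]
bowl yaw 0.17130243058399242
wall dist [573.70422649 573.70422649 574.78196493] lat [ -54.76198368 -275.57612721 -141.85405134 -141.06605283]
bowl_face [589.48852506 -41.98083136]
```

View pics/ov.png

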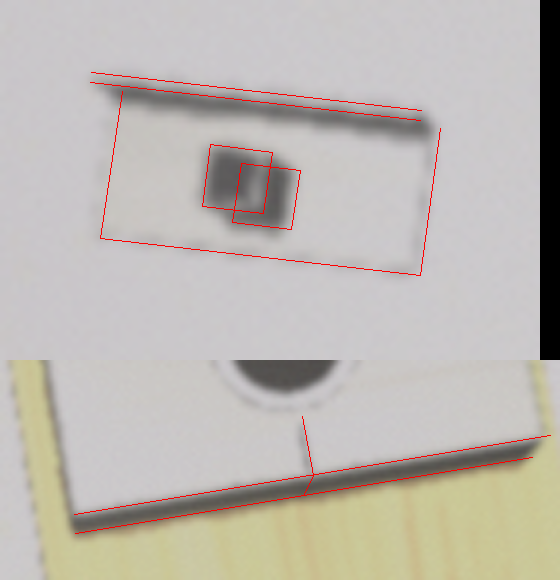

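The overlay fits to about 1–2 mm. The bracket could move about 1.5 mm to −y, which puts it at (459.5, 345) with yaw −0.116. The wall yaw is 0.170, with bowl_face at (589.5, −42). Now I travel at the present height.

```bash

python3 -m pendant '[[0.07,-0.0854,0,0,0,0,1],[0.07,-0.0854,0,0,0,0,1],[0.07,-0.0854,0,0,0,0,1],[0.07,-0.0854,0,0,0,0,1],[0.07,-0.0854,0,0,0,0,1],[0.07,-0.0854,0,0,0,0,1],[0.07,-0.0854,0,0,0,0,1],[0.07,-0.0854,0,0,0,0,1]]' 
python3 -m pendant '[[0.07,-0.0854,0,0,0,0,1],[0.07,-0.0854,0,0,0,0,1],[0.07,-0.0854,0,0,0,0,1],[0.07,-0.0854,0,0,0,0,1],[0.07,-0.0854,0,0,0,0,1],[0.07,-0.0854,0,0,0,0,1],[0.07,-0.0854,0,0,0,0,1],[0.07,-0.0854,0,0,0,0,1]]'
```

```text
time: 0.82
position: [279.5, -290.7, 205.3]
tcp_rot: [-3.076, -0.639, 0.0]
contact_force: [1.0, -0.2, -0.6]
grip_width: 93.8
time: 1.48
position: [339.9, -78.2, 205.5]
tcp_rot: [3.076, 0.639, 0.0]
contact_force: [0.4, -0.3, 0.1]
grip_width: 93.8
```

```bash

python3 -m pendant '[[0.07,-0.0854,0,0,0,0,1],[0.07,-0.0854,0,0,0,0,1],[0.07,-0.0854,0,0,0,0,1],[0.07,-0.0854,0,0,0,0,1],[0.07,-0.0854,0,0,0,0,1],[0.07,-0.0854,0,0,0,0,1],[0.07,-0.0854,0,0,0,0,1],[0.07,-0.0854,0,0,0,0,1]]' 
python3 -m pendant '[[0.07,-0.0854,0,0,0,0,1],[0.07,-0.0854,0,0,0,0,1],[0.07,-0.0854,0,0,0,0,1],[0.07,-0.0854,0,0,0,0,1],[0.07,-0.0854,0,0,0,0,1],[0.07,-0.0854,0,0,0,0,1],[0.07,-0.0854,0,0,0,0,1],[0.07,-0.0854,0,0,0,0,1]]'
python3 -m pendant '[[0,0,0,0,0,-0.0694,1],[0,0,0,0,0,-0.0694,1],[0,0,0,0,0,-0.0694,1],[0,0,0,0,0,-0.0694,1],[0,0,0,0,0,-0.0694,1],[0,0,0,0,0,-0.0694,1],[0,0,0,0,0,-0.0694,1],[0,0,0,0,0,-0.0694,1]]'
python3 -m pendant '[[0,0,0,0,0,-0.0694,1],[0,0,0,0,0,-0.0694,1],[0,0,0,0,0,-0.0694,1],[0,0,0,0,0,-0.0694,1],[0,0,0,0,0,-0.0694,1],[0,0,0,0,0,-0.0694,1],[0,0,0,0,0,-0.0694,1],[0,0,0,0,0,-0.0694,1]]'
python3 -m pendant '[[0,0,0,0,0,-0.0694,1],[0,0,0,0,0,-0.0694,1],[0,0,0,0,0,-0.0694,1],[0,0,0,0,0,-0.0694,1],[0,0,0,0,0,-0.0694,1],[0,0,0,0,0,-0.0694,1],[0,0,0,0,0,-0.0694,1],[0,0,0,0,0,-0.0694,1]]'
cat > st.py <<'E'
from h import *
import sys
s=manip.sense();r=R.from_rotvec(s["tcp_rot"]).as_matrix();x,y=r[:,0],r[:,1]
print("t",s["time"],"p",s["position"].round(2),"yaw+pi",round(np.arctan2(-x[1],-x[0]),4),"tilt",np.round(r[:2,2],4),"F",s["contact_force"].round(2),"w",round(s["grip_width"],2),"q",s["q"].round(3))
if len(sys.argv)>3:
    d=np.array(list(map(float,sys.argv[1:4])))-s["position"];print("tool shift fs",(r.T@d/250).round(4))
    if len(sys.argv)>4: 
        g=float(sys.argv[4])-np.arctan2(-x[1],-x[0]);print("turn z fs",round(-g/(np.pi/2),4))
E
python3 st.py 459.5 345 20 -0.116
```

```text
time: 2.15
position: [400.2, 134.3, 205.4]
tcp_rot: [3.076, 0.64, -0.0]
contact_force: [0.9, 0.2, -0.6]
grip_width: 93.8
time: 2.82
position: [460.6, 346.7, 205.1]
tcp_rot: [3.076, 0.639, -0.001]
contact_force: [0.5, -0.0, -0.3]
grip_width: 94.2
time: 3.48
position: [460.4, 345.2, 205.2]
tcp_rot: [-2.513, -1.885, 0.001]
contact_force: [-0.3, 0.3, 0.2]
grip_width: 94.0
time: 4.15
position: [460.5, 345.2, 205.2]
tcp_rot: [-1.481, -2.77, 0.001]
contact_force: [0.5, -0.2, 0.1]
grip_width: 94.1
time: 4.82
position: [460.5, 345.2, 205.1]
tcp_rot: [-0.173, -3.136, 0.001]
contact_force: [-0.3, 0.2, -0.0]
grip_width: 93.9
t 4.8167 p [460.45 345.23 205.14] yaw+pi -0.1101 tilt [-0.0005 -0.0003] F [-0.29  0.23 -0.03] w 93.91 q [ 0.58   0.357  1.446 -0.     1.339 -0.881]
tool shift fs [ 0.0033 -0.001   0.7406]
turn z fs 0.0038
```

```bash

python3 -m pendant '[[0.0033,-0.001,0.06,0,0,0.0038,1],[0,0,0.06,0,0,0,1],[0,0,0.06,0,0,0,1],[0,0,0.06,0,0,0,1],[0,0,0.06,0,0,0,1],[0,0,0.06,0,0,0,1],[0,0,0.06,0,0,0,1],[0,0,0.06,0,0,0,1]]' 40
python3 -m pendant '[[0,0,0.06,0,0,0,1],[0,0,0.06,0,0,0,1],[0,0,0.05,0,0,0,1],[0,0,0.05,0,0,0,1],[0,0,0.04,0,0,0,1],[0,0,0.025,0,0,0,1],[0,0,0,0,0,0,1],[0,0,0,0,0,0,1]]'
python3 - <<'E'
from h import *
c=cap("side");save(c,"s1.png",(180,260,400,400),3)
E
python3 st.py
```

```text
time: 5.48
position: [459.5, 345.0, 84.5]
tcp_rot: [-0.191, -3.135, 0.0]
contact_force: [-0.5, 0.3, -0.3]
grip_width: 94.0
time: 6.15
position: [459.8, 345.2, 14.3]
tcp_rot: [0.191, 3.136, -0.0]
contact_force: [-0.3, 0.0, 0.2]
grip_width: 94.0
t 6.2 p [459.99 345.34  14.72] yaw+pi -0.1215 tilt [0.0006 0.0004] F [ 0.35 -0.27 -0.05] w 94.03 q [ 0.58   0.578  1.607  0.     0.956 -0.869]
```

View pics/s1.png

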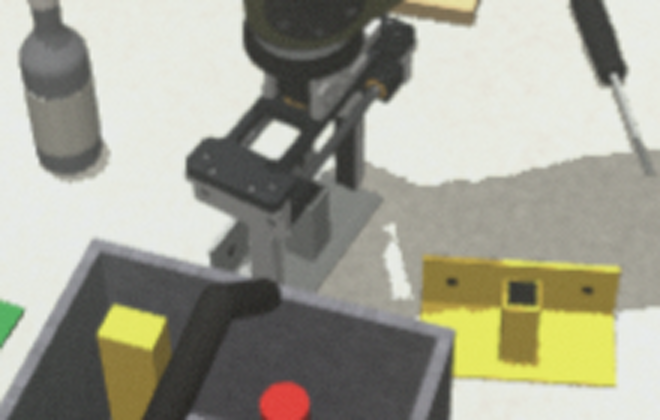

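The fingers straddle the tube at crop (310,220), on the foot's centre, clear of the toolbox. Closing and lifting.

```bash

python3 -m pendant '[[0,0,0,0,0,0,0],[0,0,0,0,0,0,0],[0,0,0,0,0,0,0],[0,0,0,0,0,0,0],[0,0,0,0,0,0,0],[0,0,0,0,0,0,0],[0,0,0,0,0,0,0],[0,0,0,0,0,0,0]]' 45
python3 -m pendant '[[0,0,0,0,0,0,0],[0,0,0,0,0,0,0],[0,0,-0.01,0,0,0,0],[0,0,-0.02,0,0,0,0],[0,0,-0.03,0,0,0,0],[0,0,-0.04,0,0,0,0],[0,0,-0.04,0,0,0,0],[0,0,-0.04,0,0,0,0]]'
python3 -m pendant '[[0,0,-0.04,0,0,0,0],[0,0,-0.04,0,0,0,0],[0,0,-0.04,0,0,0,0],[0,0,-0.04,0,0,0,0],[0,0,-0.04,0,0,0,0],[0,0,-0.04,0,0,0,0],[0,0,-0.03,0,0,0,0],[0,0,0,0,0,0,0]]'
python3 st.py
python3 - <<'E'
from h import *
c=cap("side");save(c,"s2.png",(180,180,400,345),3)
E
```

```text
time: 6.87
position: [459.7, 345.2, 14.2]
tcp_rot: [0.191, 3.136, 0.0]
contact_force: [0.2, -0.0, -0.1]
grip_width: 43.9
time: 7.53
position: [459.8, 345.2, 60.6]
tcp_rot: [0.191, 3.135, 0.0]
contact_force: [0.7, -0.0, -4.0]
grip_width: 23.6
time: 8.2
position: [460.3, 345.5, 128.6]
tcp_rot: [0.191, 3.134, 0.002]
contact_force: [-0.3, 0.4, -4.2]
grip_width: 23.7
t 8.2 p [460.27 345.52 128.6 ] yaw+pi -0.1214 tilt [0.0021 0.0014] F [-0.35  0.44 -4.16] w 23.7 q [ 0.58   0.426  1.535  0.     1.178 -0.869]
```

View pics/s2.png

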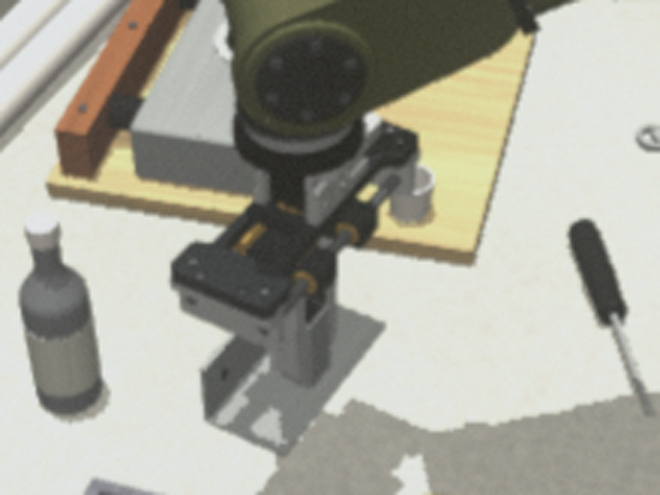

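The bracket is held level and the fingers read 23.7 mm on the tube. The front plate is still on the +x side. Turn to the wall's yaw next, then compute the transfer.

```bash

python3 -m pendant '[[0,0,0,0,0,-0.031,0],[0,0,0,0,0,-0.031,0],[0,0,0,0,0,-0.031,0],[0,0,0,0,0,-0.031,0],[0,0,0,0,0,-0.031,0],[0,0,0,0,0,-0.031,0],[0,0,0,0,0,0,0],[0,0,0,0,0,0,0]]'
python3 st.py 529.4 -52.3 128 0.17
```

```text
time: 8.92
position: [459.5, 345.0, 126.1]
tcp_rot: [0.265, -3.13, 0.001]
contact_force: [-0.5, -0.1, -4.2]
grip_width: 24.2
t 8.9167 p [459.51 345.01 126.14] yaw+pi 0.1692 tilt [-0.0008 -0.0005] F [-0.55 -0.12 -4.16] w 24.16 q [ 0.58   0.429  1.537 -0.     1.176 -1.16 ]
tool shift fs [-0.0079 -1.6136 -0.0068]
turn z fs -0.0005
```

```bash

python3 -m pendant '[[0,-0.04,0,0,0,0,0],[0,-0.08,0,0,0,0,0],[0,-0.09,0,0,0,0,0],[0,-0.09,0,0,0,0,0],[0,-0.09,0,0,0,0,0],[0,-0.09,0,0,0,0,0],[0,-0.09,0,0,0,0,0],[0,-0.09,0,0,0,0,0]]'
python3 -m pendant '[[0,-0.09,0,0,0,0,0],[0,-0.09,0,0,0,0,0],[0,-0.09,0,0,0,0,0],[0,-0.09,0,0,0,0,0],[0,-0.09,0,0,0,0,0],[0,-0.09,0,0,0,0,0],[0,-0.09,0,0,0,0,0],[0,-0.09,0,0,0,0,0]]'
python3 -m pendant '[[0,-0.08,0,0,0,0,0],[0,-0.08,0,0,0,0,0],[0,-0.05,0,0,0,0,0],[0,-0.024,0,0,0,0,0],[-0.008,0,0,0,0,0,0],[0,0,0,0,0,0,0],[0,0,0,0,0,0,0],[0,0,0,0,0,0,0]]'
python3 st.py 529.4 -52.3 128 0.17
python3 - <<'E'
from h import *
c=cap("top");save(c,"t3.png",(250,110,450,270),3)
c=cap("side");save(c,"s3.png",(190,140,370,275),4.4)
E
```

```text
time: 9.58
position: [487.7, 180.8, 126.6]
tcp_rot: [0.266, -3.13, 0.0]
contact_force: [1.2, 0.6, -4.5]
grip_width: 24.1
time: 10.25
position: [518.1, 3.4, 126.7]
tcp_rot: [0.265, -3.13, 0.0]
contact_force: [-0.0, -0.4, -4.4]
grip_width: 23.9
time: 10.92
position: [530.2, -51.3, 126.7]
tcp_rot: [0.269, -3.13, -0.0]
contact_force: [-0.4, 0.3, -4.3]
grip_width: 23.7
t 10.9167 p [530.15 -51.32 126.67] yaw+pi 0.1716 tilt [-0.0001  0.0001] F [-0.37  0.32 -4.34] w 23.71 q [-0.165  0.341  1.66   0.     1.141 -1.908]
tool shift fs [ 0.0036 -0.0033 -0.0053]
turn z fs 0.001
```

View pics/s3.png

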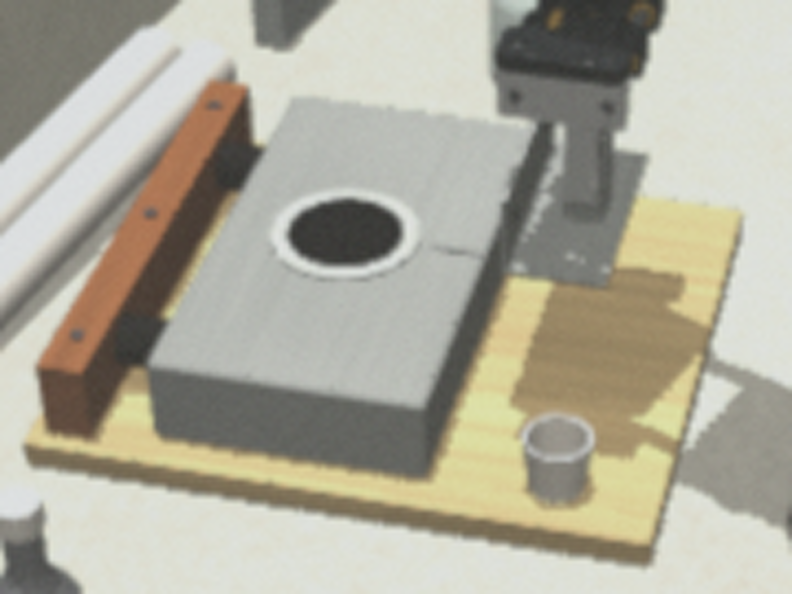

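The bracket hangs level before the wall, clear of the tub at crop (558,455). The scribed line meets the top edge at crop (485,255), which is px (300.2,198). Cross-check from the side camera:

```bash
python3 - <<'E'
from h import *
c=cap("side")
yb=.1705;n=np.array([np.cos(yb),np.sin(yb)]);l=np.array([-n[1],n[0]]);F=np.array([589.5,-42])
def bf(p):d=p[:,:2]-F;return np.c_[d@n,d@l,p[:,2]].round(1)
print("line end,line far,top corner L,bottom corner L,top corner far",bf(ray(c,[(300.2,198),(288.4,195.7),(288,231.5),(288.2,247.3),(312.5,168)],[73,73,73,18,73])))
s=manip.sense();t=bf(s["position"][None]);print("tcp",t)
for z in(106,109,112):print(z,bf(ray(c,[(327.5,205.2)],[z])), "expect",t[0,0]-24,t[0,1]+65)
E
```

```text
line end,line far,top corner L,bottom corner L,top corner far [[  -2.7    6.5   73. ]
 [  29.     4.2   73. ]
 [  -5.9  142.2   73. ]
 [  -4.2  137.1   18. ]
 [  -3.1 -135.1   73. ]]
tcp [[-60.1   0.6 126.7]]
106 [[-84.1  62.  106. ]] expect -84.1 65.6
109 [[-84.8  65.9 109. ]] expect -84.1 65.6
112 [[-85.5  69.7 112. ]] expect -84.1 65.6
```

```bash

python3 -m pendant '[[0,0.008,0.04,0,0,0,0],[0,0,0.06,0,0,0,0],[0,0,0.06,0,0,0,0],[0,0,0.06,0,0,0,0],[0,0,0.06,0,0,0,0],[0,0,0.04,0,0,0,0],[0,0,0.01,0,0,0,0],[0,0,0,0,0,0,0]]'
python3 st.py
python3 -m pendant '[[0,0,0.006,0,0,0,0],[0,0,0.006,0,0,0,0],[0,0,0.004,0,0,0,0],[0,0,0.004,0,0,0,0],[0,0,0.002,0,0,0,0],[0,0,0,0,0,0,0],[0,0,0,0,0,0,0],[0,0,0,0,0,0,0]]'
python3 st.py
```

```text
time: 11.73
position: [529.5, -50.0, 43.5]
tcp_rot: [0.268, -3.129, -0.001]
contact_force: [-0.5, -0.6, -3.3]
grip_width: 23.7
t 11.7333 p [529.54 -50.01  43.49] yaw+pi 0.1708 tilt [-0.0013  0.0002] F [-0.5  -0.55 -3.3 ] w 23.65 q [-0.163  0.455  1.721 -0.     0.967 -1.905]
time: 12.4
position: [529.9, -50.2, 38.8]
tcp_rot: [-0.268, 3.13, -0.0]
contact_force: [-0.3, 0.4, -4.9]
grip_width: 23.7
t 12.4 p [529.94 -50.19  38.78] yaw+pi 0.1707 tilt [ 0.0001 -0.    ] F [-0.27  0.37 -4.91] w 23.75 q [-0.163  0.462  1.724 -0.     0.956 -1.905]
```

```bash

for i in 1 ; do python3 -m pendant '[[0,0,0.003,0,0,0,0],[0,0,0.003,0,0,0,0],[0,0,0,0,0,0,0],[0,0,0,0,0,0,0],[0,0,0,0,0,0,0],[0,0,0,0,0,0,0],[0,0,0,0,0,0,0],[0,0,0,0,0,0,0]]'; done
python3 st.py
python3 -m pendant '[[0,0,0.003,0,0,0,0],[0,0,0.003,0,0,0,0],[0,0,0,0,0,0,0],[0,0,0,0,0,0,0],[0,0,0,0,0,0,0],[0,0,0,0,0,0,0],[0,0,0,0,0,0,0],[0,0,0,0,0,0,0]]'
python3 st.py
```

```text
time: 13.07
position: [529.9, -50.2, 37.2]
tcp_rot: [0.268, -3.13, -0.0]
contact_force: [0.1, 0.1, -4.4]
grip_width: 23.8
t 13.0667 p [529.88 -50.16  37.2 ] yaw+pi 0.1708 tilt [-0.  0.] F [ 0.13  0.06 -4.4 ] w 23.82 q [-0.163  0.464  1.725  0.     0.953 -1.905]
time: 13.73
position: [529.9, -50.2, 35.7]
tcp_rot: [-0.268, 3.13, -0.0]
contact_force: [0.3, -0.6, -3.9]
grip_width: 23.6
t 13.7333 p [529.92 -50.18  35.73] yaw+pi 0.1707 tilt [ 0.0001 -0.    ] F [ 0.31 -0.62 -3.89] w 23.58 q [-0.163  0.467  1.725 -0.     0.95  -1.905]
```

```bash

python3 -m pendant '[[0,0,0.003,0,0,0,0],[0,0,0,0,0,0,0],[0,0,0,0,0,0,0],[0,0,0,0,0,0,0],[0,0,0,0,0,0,0],[0,0,0,0,0,0,0],[0,0,0,0,0,0,0],[0,0,0,0,0,0,0]]'|grep force
python3 -m pendant '[[0,0,0.003,0,0,0,0],[0,0,0,0,0,0,0],[0,0,0,0,0,0,0],[0,0,0,0,0,0,0],[0,0,0,0,0,0,0],[0,0,0,0,0,0,0],[0,0,0,0,0,0,0],[0,0,0,0,0,0,0]]'|grep force
python3 -m pendant '[[0,0,0.003,0,0,0,0],[0,0,0,0,0,0,0],[0,0,0,0,0,0,0],[0,0,0,0,0,0,0],[0,0,0,0,0,0,0],[0,0,0,0,0,0,0],[0,0,0,0,0,0,0],[0,0,0,0,0,0,0]]'|grep force
python3 st.py
```

```text
contact_force: [0.8, 0.2, -3.7]
contact_force: [0.9, 0.4, -1.0]
contact_force: [-3.9, 0.0, 9.1]
t 15.7333 p [530.07 -50.22  34.3 ] yaw+pi 0.1707 tilt [ 0.0006 -0.0001] F [-3.9   0.04  9.14] w 23.52 q [-0.163  0.469  1.726  0.     0.946 -1.905]
```

```bash

python3 -m pendant '[[0,0,-0.003,0,0,0,0],[0,0,0,0,0,0,0],[-0.008,0,0,0,0,0,0],[-0.01,0,0,0,0,0,0],[-0.01,0,0,0,0,0,0],[-0.01,0,0,0,0,0,0],[-0.01,0,0,0,0,0,0],[0,0,0,0,0,0,0]]'
python3 st.py
python3 -m pendant '[[-0.008,0,0,0,0,0,0],[-0.008,0,0,0,0,0,0],[-0.008,0,0,0,0,0,0],[-0.008,0,0,0,0,0,0],[0,0,0,0,0,0,0],[0,0,0,0,0,0,0],[0,0,0,0,0,0,0],[0,0,0,0,0,0,0]]'
python3 st.py
```

```text
time: 16.4
position: [542.2, -48.1, 34.3]
tcp_rot: [-0.268, 3.13, -0.0]
contact_force: [-0.6, -0.1, 2.1]
grip_width: 23.5
t 16.4 p [542.2  -48.13  34.3 ] yaw+pi 0.1708 tilt [ 0.0004 -0.0001] F [-0.62 -0.09  2.1 ] w 23.54 q [-0.156  0.491  1.691 -0.     0.959 -1.897]
time: 17.07
position: [549.8, -46.8, 34.3]
tcp_rot: [-0.268, 3.129, -0.0]
contact_force: [0.6, -0.3, 3.2]
grip_width: 23.6
t 17.0667 p [549.84 -46.78  34.31] yaw+pi 0.1707 tilt [ 0.0007 -0.    ] F [ 0.6  -0.35  3.16] w 23.63 q [-0.151  0.505  1.669  0.     0.967 -1.893]
```

```bash

python3 -m pendant '[[0,0,-0.001,0,0,0,0],[-0.004,0,0,0,0,0,0],[-0.004,0,0,0,0,0,0],[-0.004,0,0,0,0,0,0],[-0.004,0,0,0,0,0,0],[0,0,0,0,0,0,0],[0,0,0,0,0,0,0],[0,0,0,0,0,0,0]]'
python3 st.py
python3 -m pendant '[[-0.004,0,0,0,0,0,0],[-0.004,0,0,0,0,0,0],[-0.004,0,0,0,0,0,0],[0,0,0,0,0,0,0],[0,0,0,0,0,0,0],[0,0,0,0,0,0,0],[0,0,0,0,0,0,0],[0,0,0,0,0,0,0]]'
python3 st.py
```

```text
time: 17.73
position: [553.2, -46.1, 34.3]
tcp_rot: [0.268, -3.129, -0.0]
contact_force: [-5.2, 0.2, 3.7]
grip_width: 23.4
t 17.7333 p [553.22 -46.07  34.32] yaw+pi 0.1706 tilt [-0.001   0.0001] F [-5.22  0.23  3.74] w 23.45 q [-0.149  0.512  1.658 -0.     0.973 -1.89 ]
time: 18.4
position: [555.8, -45.5, 34.3]
tcp_rot: [0.267, -3.128, -0.001]
contact_force: [-8.2, 0.1, 5.9]
grip_width: 23.8
t 18.4 p [555.78 -45.54  34.33] yaw+pi 0.1704 tilt [-0.0019  0.0002] F [-8.17  0.12  5.92] w 23.76 q [-0.147  0.517  1.65  -0.     0.977 -1.889]
```

```bash

python3 -m pendant '[[0,0,-0.002,0,0,0,0],[0,0,0,0,0,0,0],[-0.004,0,0,0,0,0,0],[-0.004,0,0,0,0,0,0],[0,0,0,0,0,0,0],[0,0,0,0,0,0,0],[0,0,0,0,0,0,0],[0,0,0,0,0,0,0]]'
python3 st.py
cat > bd.py <<'E'
from h import *
yb=.1705;n=np.array([np.cos(yb),np.sin(yb),0])
a=cv2.imread("pics/side0.png",0);c=cap("side");b=cv2.cvtColor(c["pixels"],cv2.COLOR_RGB2GRAY)
# feature: hole rim and left top edges of bowl (side view), 1-D displacement along n
u0,v0,u1,v1=222,155,292,240
q=proj(c,np.array([[690,-20,73],np.array([690,-20,73])+n*10]));g=(q[1]-q[0])/10
A=cv2.GaussianBlur(a,(0,0),1).astype(np.float32);B=cv2.GaussianBlur(b,(0,0),1).astype(np.float32)
best=[]
for d in np.arange(-2,18,.25):
    M=np.float32([[1,0,g[0]*d],[0,1,g[1]*d]])
    w=cv2.warpAffine(B,M,(640,480),flags=cv2.INTER_LINEAR|cv2.WARP_INVERSE_MAP)
    m=np.zeros_like(A,bool);m[165:232,240:290]=True
    best.append((cv2.matchTemplate(A[168:225,245:288],w[168:225,245:288],cv2.TM_CCOEFF_NORMED)[0,0],d))
print("px/mm",g.round(3),"disp best",max(best));save(c,"s_%d.png"%(manip.sense()["time"]*10),(190,140,370,275),4.4)
E
python3 bd.py
```

```text
time: 19.07
position: [557.5, -45.1, 34.4]
tcp_rot: [0.267, -3.128, -0.001]
contact_force: [-8.8, -0.3, 2.1]
grip_width: 23.7
t 19.0667 p [557.54 -45.14  34.36] yaw+pi 0.1703 tilt [-0.0026  0.0004] F [-8.79 -0.3   2.13] w 23.72 q [-0.146  0.52   1.644 -0.     0.98  -1.887]
px/mm [-0.372 -0.055] disp best (np.float32(0.9875671), np.float64(5.25))
```

```bash

python3 -m pendant '[[0,0,-0.001,0,0,0,0],[0,0,0,0,0,0,0],[-0.004,0,0,0,0,0,0],[-0.004,0,0,0,0,0,0],[-0.004,0,0,0,0,0,0],[0,0,0,0,0,0,0],[0,0,0,0,0,0,0],[0,0,0,0,0,0,0]]'
python3 st.py;python3 bd.py
```

```text
time: 19.78
position: [560.1, -44.6, 34.4]
tcp_rot: [0.267, -3.127, -0.001]
contact_force: [-10.2, -0.9, 0.7]
grip_width: 23.8
t 19.7833 p [560.08 -44.65  34.39] yaw+pi 0.1704 tilt [-0.0036  0.0004] F [-10.15  -0.93   0.67] w 23.83 q [-0.145  0.525  1.636 -0.     0.984 -1.886]
px/mm [-0.372 -0.055] disp best (np.float32(0.9777517), np.float64(7.5))
```

```bash

python3 -m pendant '[[0,0,0,0,0,0,0],[0,0,0,0,0,0,0],[0,0,0,0,0,0,0],[0,0,0,0,0,0,0],[0,0,0,0,0,0,0],[0,0,0,0,0,0,0],[0,0,0,0,0,0,0],[0,0,0,0,0,0,0]]'|grep force
python3 -m pendant '[[0,0,0,0,0,0,0],[0,0,0,0,0,0,0],[0,0,0,0,0,0,0],[0,0,0,0,0,0,0],[0,0,0,0,0,0,0],[0,0,0,0,0,0,0],[0,0,0,0,0,0,0],[0,0,0,0,0,0,0]]'|grep force
python3 -m pendant '[[0,0,0,0,0,0,0],[0,0,0,0,0,0,0],[0,0,0,0,0,0,0],[0,0,0,0,0,0,0],[0,0,0,0,0,0,0],[0,0,0,0,0,0,0],[0,0,0,0,0,0,0],[0,0,0,0,0,0,0]]'|grep force
python3 -m pendant '[[0,0,0,0,0,0,0],[0,0,0,0,0,0,0],[0,0,0,0,0,0,0],[0,0,0,0,0,0,0],[0,0,0,0,0,0,0],[0,0,0,0,0,0,0],[0,0,0,0,0,0,0],[0,0,0,0,0,0,0]]'|grep force
python3 st.py;python3 bd.py;mv $(ls -t pics/s_*.png|head -1) pics/hold.png
```

```text
contact_force: [-9.7, -1.2, 1.1]
contact_force: [-10.7, -1.0, 1.5]
contact_force: [-9.5, -0.5, 1.9]
contact_force: [-10.2, 0.2, 1.7]
t 22.5 p [560.11 -44.65  34.39] yaw+pi 0.1704 tilt [-0.0035  0.0003] F [-10.15   0.18   1.68] w 23.99 q [-0.145  0.525  1.636 -0.     0.984 -1.886]
px/mm [-0.372 -0.055] disp best (np.float32(0.9776823), np.float64(7.5))
```

View pics/hold.png

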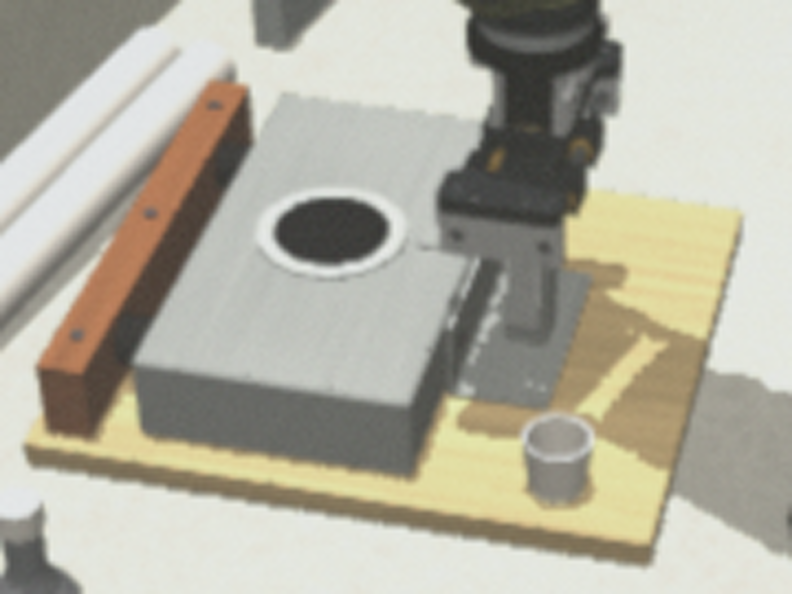

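The bracket stands on the ply with its plate on the wall. The foot's rear left corner is at crop (550,404), the line at about (430,247), and the tub is unmoved. A centring check within the same camera, then sign off.

```bash
python3 - <<'E'
from h import *
c=cap("side");yb=.1705;n=np.array([np.cos(yb),np.sin(yb)]);l=np.array([-n[1],n[0]]);F=np.array([589.5,-42])
p=ray(c,[(190+550/4.4,140+404/4.4),(190+430/4.4,140+247/4.4),(190+410/4.4,140+403/4.4)],[19,73,73])
q=(p[:,:2]-F);print("corner,line,bowl top L corner",np.c_[q@n,q@l].round(1),"centre off line by",(q@l)[0]-65-(q@l)[1])
s=manip.sense();d=s["position"][:2]-F;print("tcp bf",d@n,d@l)
E
```

```text
corner,line,bowl top L corner [[-55.5  65.6]
 [ 30.2   6.4]
 [  5.1 145.2]] centre off line by -5.7660004276106
tcp bf -29.42720722744837 2.367888892905562
```

Centring lies between −6 mm (side camera) and +2 mm (top camera), well inside ±15 mm. Push and bowl travel are steady, so I'm handing in.

```bash
python3 -c "
from plant import sign_off,manip
sign_off();s=manip.sense();print(s['time'],s['contact_force'],s['position'])"
```

```text
the job is handed in; nothing more can be done
the job is handed in; nothing more can be done
```

I picked up the bare steel bracket (about 0.43 kg), stood it on the plywood against the bowl's near wall, and pressed. I held that for about 2.7 s and handed in while still gripping and pushing. Sign-off gave no verdict, and I couldn't read the sensors again after it.

Last checks:
- **Push:** the wrist force was steady at about 10 N (readings from 9.5 to 10.7 N). It includes a little foot friction on the plywood, so the push on the bowl is probably about 9 N.
- **Bowl travel:** the side camera showed the bowl 7.5 mm back at the start and the end of the hold, give or take about 1 mm. That is about 9 N at 1.2 N per mm.
- **Alignment:** by the tool pose the bracket is parallel to the measured wall direction and tilted 0.0035 rad. The foot rests lightly on the plywood.
- **Centring:** the two cameras disagreed. The top camera put the bracket about +2 mm off the scribed line and the side camera about −6 mm. Both are within the 15 mm allowed.
- **Bystanders:** the tub looked unmoved in the last side picture. I didn't measure the bystanders again, but the arm kept clear of all of them.

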